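Lock the pressure cooker's lid and shut its steam valve

TASK

Close the pressure cooker: set the lid on it with its two red marks at the red marks of the rim, press it down against the seal and twist it clockwise, seen from above, until the lid's bar handle lines up with the cooker's two side handles and the lid stays locked. Only then press the red steam-valve button on the lid fully down. Leave the jar, the oil bottle and the mug where they stand.

Things in the scene. Friction and masses are not known exactly. Their poses are not given: they have to be found in the camera images.
- cooker: Steel pressure-cooker pot, 188 mm across, 110 mm high, fixed on the hob. Origin: centre of its underside, z up. Two black side handles along its +x and -x, reaching 132 mm from the axis at 65 to 95 mm height. Locked, the lid's bar lies along the cooker's x (either way round); a stop ends the twist 3 degrees later. Ledge and seal are slippery.
- rim_center (a point): Centre of the cooker's mouth at rim-top height; axes as the cooker's. A ledge 4 mm thick runs inside the rim, flush with its top, inner radius 76 mm. It has two opposite gaps for the lid's lugs, each 32 degrees wide, centred 80 and 260 degrees counterclockwise (seen from above) from the cooker's +x; a red mark on the rim outside shows each.
- rim_gap (a point): Middle of the gap at 80 degrees, at rim-top height, 80 mm from the axis; the other gap lies opposite. From a gap a lug can travel only clockwise, below the ledge, 80 degrees to the locked position; counterclockwise it is stopped at the gap.
- seal (a joint): Black sprung seal ring in the pot, inner radius 60 mm, its top 103 mm above the pot's underside when free. Value: how far it is pressed down (m), 0 free, 0.005 with the lid fully pressed. Spring: about 3 N at first, plus 1.4 N per mm; the lid's weight alone presses it 0 to 1 mm.
- lid: Loose steel lid, 180 mm across, about 0.33 kg, lying right way up on the hob. Origin: centre of its underside, z up. Skirt radius 73 mm, 12 mm high; flange (radius 90) at 12 to 17 mm, domed top to 25 mm. Two lugs on the skirt at +x and -x, out to radius 82 mm, 24 degrees wide, 2 to 6 mm above the origin; red marks above them at the flange's edge.
- lid_bar (a point): Centre of the black bar handle over the lid's middle, 54 mm above the lid's origin; bar along lid x, 64 mm long, 18 mm wide, 20 mm high. Lid origin above the cooker's underside: 102 to 103 mm lying unpressed in the gaps, 98 pressed until flange meets rim (6 to 8 N more than its weight), lugs pass the ledge below 100; 100 when locked and let go.
- valve (a joint): Travel of the red steam-valve button (m): 0 up, 0.007 fully down; stiff (about 3.5 N), it stays where it is left. The locked lid may sink up to 2 mm on its seal while the button is pressed.
- valve_top (a point): Middle of the button's top, on the lid's +x axis 63 mm from the middle, 41 mm above the lid's origin while up. The button is 19 mm across, in a black collar 26 mm across whose top is 30 mm above the lid's origin.
- jar_white: Bystander: small white-capped jar, 40 mm across, 71 mm high, origin under its middle, z up.
- oil_bottle: Bystander: small oil bottle with a yellow cap, 40 mm across, 146 mm high, origin under its middle, z up.
- mug: Bystander: white mug, 82 mm across, 94 mm high, origin under its middle, z up.

How it is judged:
By the outcome, as a careful person would: the job done as asked, in the order asked, and still so for the second after the job is handed in, with the robot touching nothing.
It also fails if it takes over 51 s, if anything falls off the work surface, if the arm or the gripper's body presses on something with over 40 N, if the wrist force passes 120 N, or if a joint passes its speed limit or range.

ROBOT

A 6-joint arm with a two-finger parallel gripper is mounted at the origin on a cart in front of the work surface, level with it; the furniture and walls round the work are solid. World frame = base frame: x ahead of the robot, y to its left, z up, the work surface at z = 0. Lengths are in m, angles in rad, forces in N, time in s.
With the tool pointing down it reaches from about 0.3 to 0.825 m from the base axis. Payload 5.4 kg.
Tool frame: the origin (TCP) lies at the very end of the fingers, on their centre line; the grasp point (between the pads) lies 19 mm behind it; z points along the fingers, x is the direction in which the jaws open and shut, and the axes are right-handed (so a half turn about z gives the same grasp; the last joint's range is limited). The gripper opens to 92 mm and grips with 3 to 60 N. Pads are 20 mm wide; open, the fingers measure 128 mm over their backs; the gripper's body (75 mm by 189 mm) begins 69 mm behind the grasp point.
Start: joints at [-1.363, 0.158, 1.597, -0, 1.386, -0.21], TCP at [0.233, -0.526, 0.215] pointing down, gripper open.
Joint ranges: [-2.91, 2.91], [-0.94, 2.29], [0.18, 2.7], [-1.29, 4.43], [0.17, 2.64], [-3, 3]. Speed limits (rad/s): [2.57, 2.57, 3.14, 3.14, 3.14, 3.14].

INTERFACE

Orientations are given as a rotation vector (axis times angle).
In Python, from workcell import bot gives the robot as it stands. Calls block until the motion is done:
- bot.goto(position, orientation): joint-space move of the TCP to a pose.
- bot.line_to(position, rot=None, max_speed=0.15): straight line of the TCP; rot=None keeps the orientation; max_speed is the mean speed in m/s.
- bot.set_joints(angles): joint-space move.
- bot.set_gripper(opening, newtons=None): opening from 0.0 (shut) to 1.0 (fully open); newtons is the grip in N (None keeps the last); returns when the fingers have stopped.
- bot.hold(seconds).
- bot.inverse_kinematics(position, orientation): joint angles nearest the present ones, or None.
- bot.read_camera(name): name is "side" or "top" or "wrist"; returns a dict with "pixels" (400x640x3 uint8, blue, green, red), "fx", "fy", "cx", "cy" (pixels), "R" (3x3) and "t" (3): a world point X has camera coordinates R X + t. Camera axes: x right, y down, z forward; pixel columns grow to the right and rows downward; lengths in m; the calibration is good to about 2 mm. A picture is of the moment at which its call begins. There is no depth.
A pose or a line that the arm cannot do raises bot.MotionError and nothing moves.
- bot.job_done(): hands the job in, once; it reports no verdict.
Readings, each from a call of its own:
- bot.current_clock(): time.
- bot.current_joints(): joint angles.
- bot.current_joint_vel(): joint speeds.
- bot.current_effort(): joint torques, N m.
- bot.current_ee_pos(): TCP position.
- bot.current_tool_rot(): TCP orientation.
- bot.current_contact_force(): force on the tool from outside, world axes, zero at the start.
- bot.current_ft_torque(): the same for the moment, N m.
- bot.current_opening(): opening from 0.0 (shut) to 1.0 (fully open).
Only numpy, scipy, OpenCV 4.12 (cv2) and the standard library are available. Lean on these libraries where they do the work, as an engineer would, in place of code of your own. Each camera call takes 0.05 s, during which the arm holds its last target.

## Working session

There is one attempt and no reset: what is moved stays moved. The work goes in short steps, each a Python script; the robot and the scene stay as the last script left them, time stands still between calls to the robot, and variables do not carry over. Pictures are saved under pics/ and viewed, and the job is handed in when it is done.

```bash
mkdir -p pics; ls; python3 - <<'E'
from workcell import bot
import cv2
for n in("side","top","wrist"):
    c=bot.read_camera(n); cv2.imwrite(f"pics/a_{n}.png",c["pixels"]); print(n,c["fx"],c["cx"],c["cy"],c["R"],c["t"])
print(bot.current_clock(),bot.current_tool_rot())
E
```

```text
pics
side 465.31312063369023 319.0528976005025 196.97761615795721 [[ 0.9924755  -0.12085481  0.01965976]
 [-0.03552778 -0.43789166 -0.89832548]
 [ 0.1171758   0.89086756 -0.43889045]] [-0.54601538  0.1194777   1.00531144]
top 449.07047134859084 316.39769151616616 191.05071717841614 [[-0.02347268 -0.99971329 -0.00472993]
 [-0.99707878  0.02375428 -0.07259234]
 [ 0.07268388  0.00301218 -0.99735048]] [0.04542954 0.57593969 1.16038821]
wrist 341.2909010925651 317.15881813080364 191.14221159506238 [[ 4.06622720e-01 -9.13596151e-01 -1.89151512e-04]
 [-8.77721824e-01 -3.90713232e-01  2.77394250e-01]
 [-2.53500223e-01 -1.12628782e-01 -9.60756158e-01]] [-0.57565483 -0.03231963  0.3908047 ]
0.15 [-2.63297015e+00  1.71192068e+00  1.57556213e-03]
```

View pics/a_top.png

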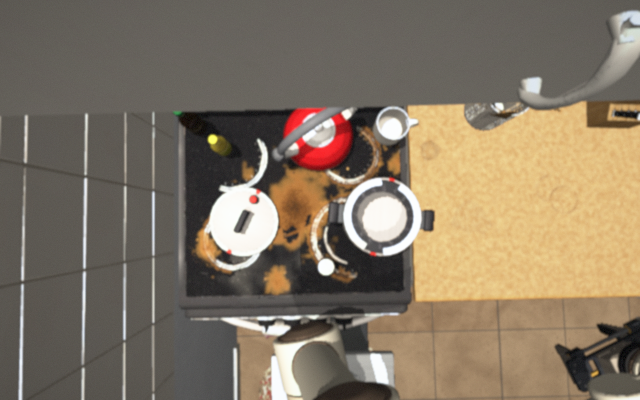

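View pics/a_side.png

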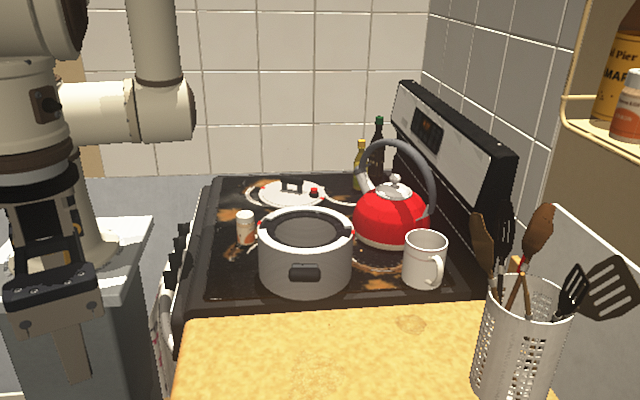

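View pics/a_wrist.png

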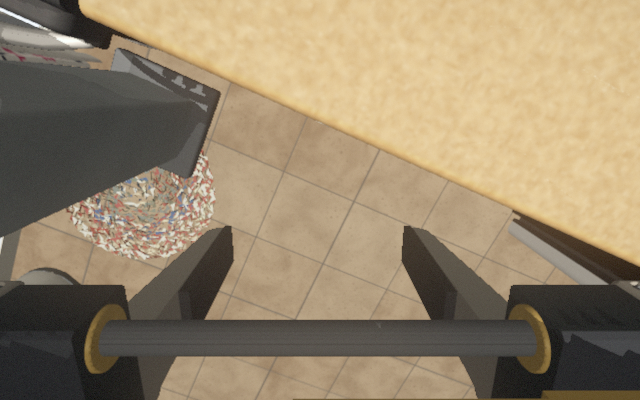

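The top view shows the lid near (244,222) with its red button at (254,199), the cooker near (383,217), the jar at (326,267), and the bottle and mug further back. I'll enlarge crops of the lid and cooker.

```bash
python3 - <<'E'
import cv2
i=cv2.imread("pics/a_top.png")
cv2.imwrite("pics/lid8.png",cv2.resize(i[178:266,200:290],None,fx=6.5,fy=6.5,interpolation=cv2.INTER_CUBIC))
cv2.imwrite("pics/pot8.png",cv2.resize(i[168:264,318:440],None,fx=6,fy=6,interpolation=cv2.INTER_CUBIC))
E
```

```text
(no output)
```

View pics/lid8.png

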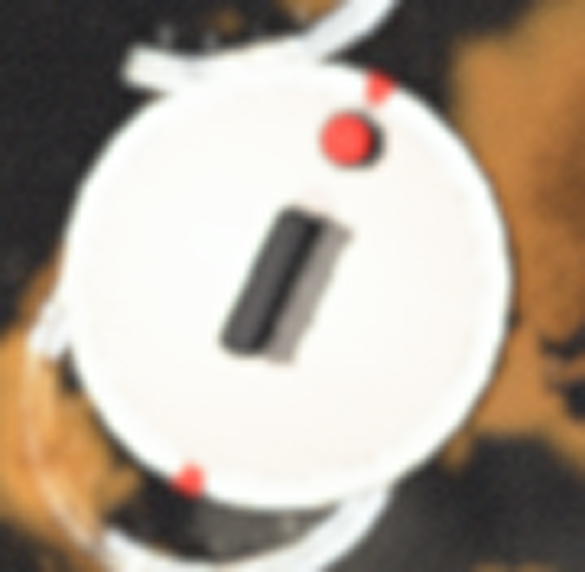

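View pics/pot8.png

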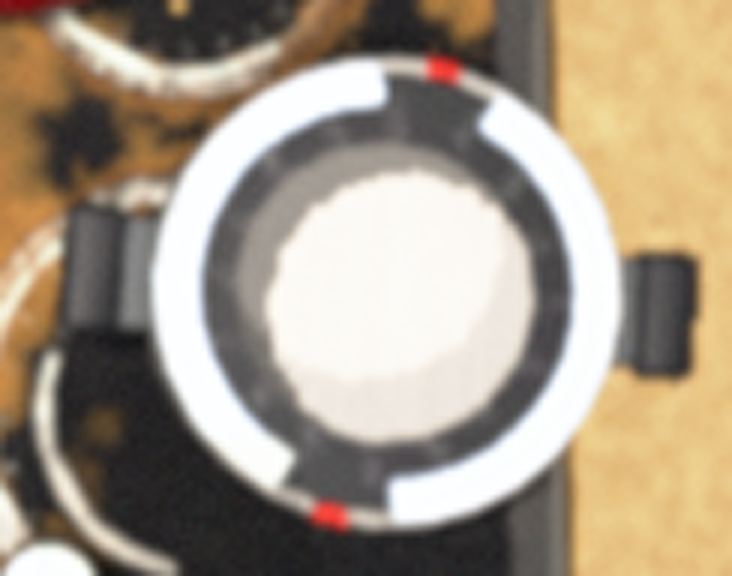

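```bash
cat > h.py <<'E'
from workcell import bot
import numpy as np, cv2
from scipy.spatial.transform import Rotation as Ro
def px2w(c,u,v,z):
    d=c["R"].T@np.array([(u-c["cx"])/c["fx"],(v-c["cy"])/c["fy"],1.]); o=-c["R"].T@c["t"]
    return o+d*(z-o[2])/d[2]
def w2px(c,X):
    p=c["R"]@np.asarray(X)+c["t"]; return np.array([c["fx"]*p[0]/p[2]+c["cx"],c["fy"]*p[1]/p[2]+c["cy"]])
E
python3 - <<'E'
from h import *
c=bot.read_camera("top")
L=lambda x,y,z:px2w(c,(x+.5)/6.5-.5+200,(y+.5)/6.5-.5+178,z)
P=lambda x,y,z:px2w(c,(x+.5)/6-.5+318,(y+.5)/6-.5+168,z)
ang=lambda a,b:np.degrees(np.arctan2(*(a-b)[1::-1]))
m1,m2=L(378,90,.016),L(189,480,.016)
print("lid marks",m1,m2,(m1+m2)/2,ang(m1,m2),np.linalg.norm(m1-m2))
print("circ",[L(*p,.015)[:2] for p in((288,285),(65,285),(511,285),(288,65),(288,507))])
b=L(349,138,.041);print("btn",b,ang(b,(m1+m2)/2),np.linalg.norm((b-(m1+m2)/2)[:2]))
b1,b2=L(305,212,.064),L(243,352,.064);print("bar",(b1+b2)/2,ang(b1,b2),np.linalg.norm(b1-b2))
m1,m2=P(443,70,.105),P(330,516,.105);print("pot",m1,m2,(m1+m2)/2,ang(m1,m2),np.linalg.norm(m1-m2))
print("circ",[P(*p,.11)[:2] for p in((387.5,292),(153,292),(622,292),(387,57),(387,527))])
h1,h2=P(95,270,.095),P(668,316,.095);print("hand",(h1+h2)/2,ang(h2,h1),np.linalg.norm(h1-h2))
print("jar",px2w(c,326,267,.071),"mug",px2w(c,392,125,.094),"oil",px2w(c,219,145,.146),"kettle",px2w(c,315,120,.2))
E
```

```text
lid marks [0.57992726 0.18688455 0.016     ] [0.42421044 0.2652634  0.016     ] [0.50206885 0.22607398 0.016     ] -26.718042181556346 0.174330070273395
circ [array([0.50166993, 0.22460107]), array([0.50379519, 0.31502342]), array([0.49954621, 0.13424394]), array([0.59108582, 0.22355086]), array([0.41242608, 0.22564926])]
btn [0.55918725 0.19533648 0.041     ] -28.28631927046936 0.06486374567826492
bar [0.50256352 0.22188289 0.064     ] -24.714645332071733 0.05910640548916292
pot [ 0.5952977  -0.15258867  0.105     ] [ 0.41597256 -0.10068496  0.105     ] [ 0.50563513 -0.12663682  0.105     ] -16.142510707080948 0.1866855709141034
circ [array([ 0.50543507, -0.12619365]), array([ 0.50766259, -0.03163881]), array([ 0.50320938, -0.22067083]), array([ 0.60066419, -0.12923917]), array([ 0.41141114, -0.12278584])]
hand [ 0.50529726 -0.12572389  0.095     ] -95.93943432925276 0.23475131560503784
jar [0.38320305 0.01220806 0.071     ] mug [ 0.73207697 -0.16069301  0.094     ] oil [0.68273821 0.25981218 0.146     ] kettle [0.72464767 0.03063791 0.2       ]
```

The lid centre is near (0.502, 0.225) with yaw about -27°. The pot centre is near (0.5055, -0.1265), with its gaps along -16° and its handles along -96°. Next I'll check IK for both half-turn options across the pick, place, twist and valve press.

```bash
cat >> h.py <<'E'
def down(yawdeg): return (Ro.from_euler('z',yawdeg,degrees=True)*Ro.from_euler('x',180,degrees=True)).as_rotvec()
LC=np.array([.502,.225]);PC=np.array([.5055,-.1265])
E
python3 - <<'E'
from h import *
for s in(90,-90):
    for n,p,z,y in(("pick",LC,.035,-27),("up",LC,.2,-27),("pl",PC,.2,-16),("pl",PC,.135,-16),("mid",PC,.134,-56),("tw",PC,.134,-97),("v",PC+.063*np.array([np.cos(np.radians(-96)),np.sin(np.radians(-96))]),.12,-97)):
        q=bot.inverse_kinematics([*p,z],down(y+s)); print(s,n,None if q is None else np.round(q,2))
E
```

```text
90 pick [ 0.2   0.31  1.8  -0.    1.03 -0.9 ]
90 up [ 0.2   0.11  1.68 -0.    1.35 -0.9 ]
90 pl [-0.48  0.03  1.76 -0.    1.35 -1.77]
90 pl [-0.48  0.1   1.83 -0.    1.22 -1.77]
90 mid [-0.48  0.1   1.83 -0.    1.21 -1.07]
90 tw [-0.48  0.1   1.83  0.    1.21 -0.36]
90 v [-0.59  0.15  1.81  0.    1.19 -0.47]
-90 pick [0.2  0.31 1.8  0.   1.03 2.24]
-90 up [0.2  0.11 1.68 0.   1.35 2.24]
-90 pl [-0.48  0.03  1.76 -0.    1.35  1.37]
-90 pl [-0.48  0.1   1.83 -0.    1.22  1.37]
-90 mid [-0.48  0.1   1.83 -0.    1.21  2.07]
-90 tw [-0.48  0.1   1.83 -0.    1.21  2.79]
-90 v [-0.59  0.15  1.81 -0.    1.19  2.67]
```

```bash
python3 - <<'E'
from h import *
bot.goto([*LC,.2],down(63)); print(bot.current_clock())
c=bot.read_camera("wrist"); cv2.imwrite("pics/b_wrist.png",c["pixels"]); np.savez("bw.npz",R=c["R"],t=c["t"],fx=c["fx"],fy=c["fy"],cx=c["cx"],cy=c["cy"])
print(bot.current_clock(),bot.current_ee_pos())
y=np.radians(-27);X=np.array([np.cos(y),np.sin(y),0]);l=np.array([*LC,0])
for n,p in(("c",l+[0,0,.064]),("b+",l+.032*X+[0,0,.064]),("b-",l-.032*X+[0,0,.064]),("v",l+.063*X+[0,0,.041]),("m+",l+.089*X+[0,0,.017]),("m-",l-.089*X+[0,0,.017])): print(n,w2px(c,p).round(1))
E
```

```text
3.0083
3.0583 [0.50234115 0.22435965 0.20000431]
c [319.  179.2]
b+ [318.9 211.8]
b- [319.  144.7]
v [318.8 232.5]
m+ [318.7 245.4]
m- [318.9  79.9]
```

View pics/b_wrist.png

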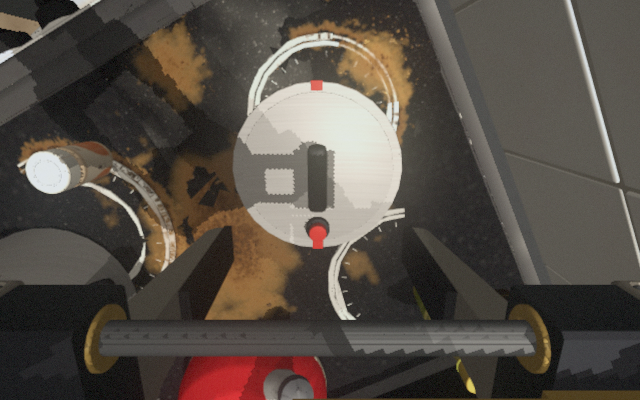

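The wrist view agrees with the estimate: the marks are at (317,85) and (318,244), and the bar spans rows 145–212 near column 317. That is within about 1 mm and 0.5°, so I'll grasp, lift, carry to above the pot, and look.

```bash
python3 - <<'E'
from h import *
bot.line_to([*LC,.036],down(63),max_speed=.12)
bot.set_gripper(0.0,45); print(bot.current_opening(),bot.current_clock())
bot.line_to([*LC,.19],max_speed=.15); print(bot.current_contact_force())
bot.line_to([*PC,.19],down(74),max_speed=.2); print(bot.current_clock(),bot.current_ee_pos(),bot.current_contact_force())
for n in("top","wrist","side"):
    c=bot.read_camera(n); cv2.imwrite(f"pics/c_{n}.png",c["pixels"])
    if n=="top":cv2.imwrite("pics/c_topz.png",cv2.resize(c["pixels"][150:290,300:460],None,fx=4,fy=4,interpolation=cv2.INTER_CUBIC))
    if n=="wrist":
        y=np.radians(-16);X=np.array([np.cos(y),np.sin(y),0]);l=np.array([*PC,.154])
        for m,p in(("b+",l+.032*X+[0,0,.064]),("b-",l-.032*X+[0,0,.064]),("v",l+.063*X+[0,0,.041]),("m+",l+.089*X+[0,0,.017]),("m-",l-.089*X+[0,0,.017])): print(m,w2px(c,p).round(1))
print(bot.current_clock())
E
```

```text
0.19225584179078714 5.6833
[ 0.42798466 -1.0731947  -3.70507151]
8.7667 [ 0.50550214 -0.12580216  0.18995382] [-0.25265442  0.67549593 -3.53715918]
b+ [317.9 326.2]
b- [318.3 202.1]
v [317.8 345.6]
m+ [317.7 352.5]
m- [318.4  71.1]
8.9167
```

View pics/c_wrist.png

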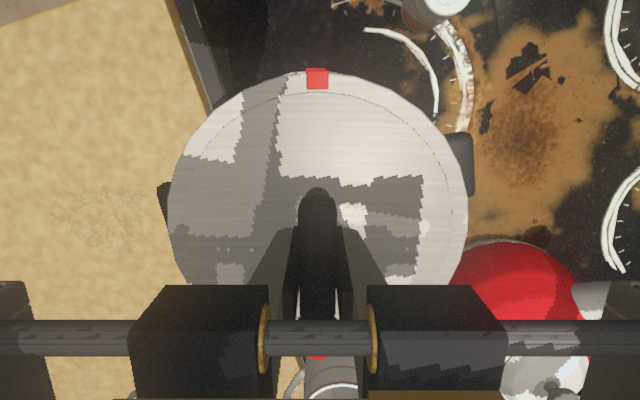

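View pics/c_topz.png

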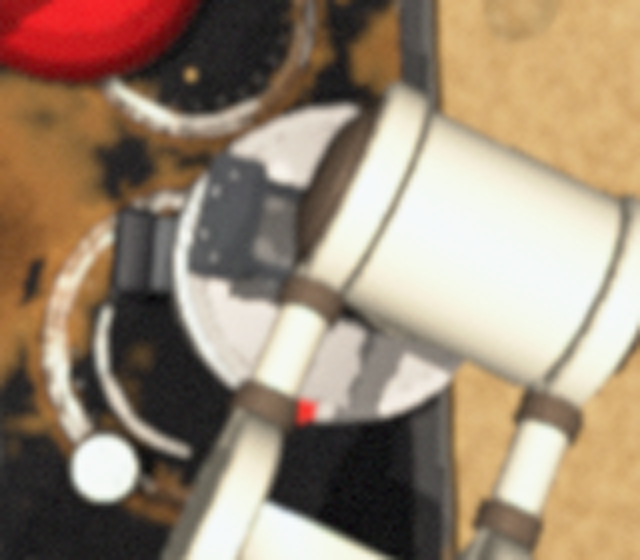

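View pics/c_side.png

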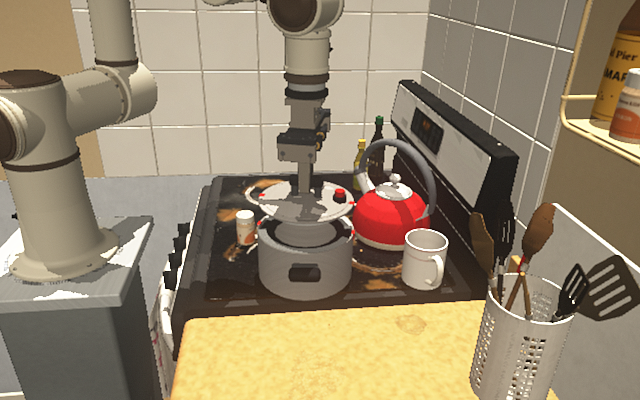

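The lid is held level, with its near mark on the tool axis at (317,79) as expected, and the arm hides the other mark. I'll lower it with force checks.

```bash
python3 - <<'E'
from h import *
bot.line_to([*PC,.150],max_speed=.1)
print(bot.current_ee_pos(),bot.current_contact_force().round(2))
z=.150
while z>.1395:
    z-=.0015; bot.line_to([*PC,z],max_speed=.03)
    f=bot.current_contact_force(); p=bot.current_ee_pos(); print(round(z,4),p.round(4),f.round(2),bot.current_ft_torque().round(2))
    if f[2]>4 or np.hypot(*f[:2])>6: break
print(bot.current_clock())
E
```

```text
[ 0.50560003 -0.12650579  0.1501149 ] [ 0.61  0.32 -4.36]
0.1485 [ 0.5059 -0.1267  0.1491] [ 0.05 -0.55 -3.35] [ 0.03 -0.12 -0.02]
0.147 [ 0.5055 -0.1265  0.147 ] [-0.6  -0.28 -3.7 ] [ 0.03 -0.18  0.02]
0.1455 [ 0.5054 -0.1264  0.1453] [-0.34 -0.29 -3.72] [ 0.09 -0.1   0.03]
0.144 [ 0.5054 -0.1264  0.1438] [ 0.7  -0.24 -3.39] [ 0.01 -0.11  0.  ]
0.1425 [ 0.5054 -0.1264  0.1424] [-1.58  0.43 -3.97] [ 0.03 -0.12  0.01]
0.141 [ 0.5054 -0.1265  0.1409] [ 0.82  0.01 -3.86] [ 0.03 -0.11 -0.  ]
0.1395 [ 0.5054 -0.1265  0.1394] [ 0.23  0.4  -3.51] [ 0.01 -0.1   0.  ]
11.2167
```

```bash
python3 - <<'E'
from h import *
z=.1395
while z>.1305:
    z-=.001; bot.line_to([*PC,z],max_speed=.03)
    f=bot.current_contact_force(); p=bot.current_ee_pos(); print(round(z,4),p.round(4),f.round(2),bot.current_ft_torque().round(2))
    if f[2]>9 or np.hypot(*f[:2])>8: break
bot.hold(.2);print(bot.current_clock(),bot.current_ee_pos().round(4),bot.current_contact_force().round(2))
c=bot.read_camera("side");cv2.imwrite("pics/d_side.png",cv2.resize(c["pixels"][130:310,220:380],None,fx=3.3,fy=3.3,interpolation=cv2.INTER_CUBIC))
E
```

```text
0.1385 [ 0.5057 -0.1266  0.1389] [-0.15 -0.02 -1.33] [ 0.11  0.06 -0.01]
0.1375 [ 0.5058 -0.1266  0.1379] [-0.54  0.16  1.61] [0.05 0.03 0.02]
0.1365 [ 0.5058 -0.1266  0.1369] [0.13 0.92 1.97] [ 0.06 -0.03  0.04]
0.1355 [ 0.5058 -0.1267  0.1358] [-0.96  0.42  3.13] [ 0.1  -0.04  0.04]
0.1345 [ 0.5058 -0.1266  0.1348] [-1.1   0.39  5.04] [ 0.07 -0.02 -0.01]
0.1335 [ 0.5058 -0.1267  0.134 ] [-0.12  0.44  6.65] [ 0.12  0.01 -0.02]
0.1325 [ 0.5059 -0.1267  0.134 ] [-3.29  2.11 11.31] [ 0.33  0.52 -0.03]
13.1667 [ 0.5059 -0.1267  0.134 ] [-3.74  1.52 11.96]
```

View pics/d_side.png

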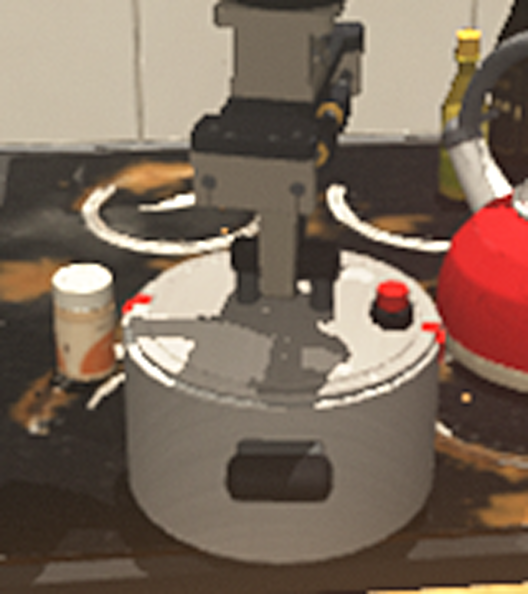

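The lid sits in the gaps with its marks at the rim marks, (137,303) and (433,331) in the crop. It is pressed until the flange meets the rim, where z stopped at 0.134. Now I'll twist clockwise.

```bash
python3 - <<'E'
from h import *
for y in list(range(66,-7,-8))+[-6]:
    bot.goto([*PC,.1328],down(y))
    f=bot.current_contact_force();t=bot.current_ft_torque();p=bot.current_ee_pos()
    print(y,p.round(4),f.round(1),t.round(2),round(bot.current_clock(),2))
    if abs(t[2])>2.5 or np.hypot(*f[:2])>15 or f[2]>30: break
E
```

```text
66 [ 0.5063 -0.1269  0.134 ] [-1.5  1.3  9.4] [ 0.05  0.15 -0.33] 13.47
58 [ 0.5064 -0.127   0.134 ] [ 0.2 -0.2  8.7] [ 0.02  0.04 -0.29] 13.73
50 [ 0.5065 -0.1271  0.134 ] [-0.8  0.3  7.6] [-0.01  0.08 -0.28] 13.99
42 [ 0.5064 -0.1271  0.134 ] [-1.   0.9  8.3] [ 0.04  0.08 -0.28] 14.25
34 [ 0.5064 -0.1271  0.134 ] [-0.8 -0.8  7.6] [-0.02  0.08 -0.3 ] 14.51
26 [ 0.5064 -0.1271  0.134 ] [-1.7  0.5  8.7] [-0.03  0.08 -0.26] 14.77
18 [ 0.5064 -0.1271  0.134 ] [0.8 0.3 7.4] [-0.06  0.13 -0.28] 15.03
10 [ 0.5064 -0.1271  0.134 ] [-0.3 -0.1  7.9] [-0.04  0.13 -0.27] 15.28
2 [ 0.5064 -0.1271  0.134 ] [-0.6 -0.2  9.3] [ 0.03  0.09 -0.26] 15.54
-6 [ 0.5064 -0.1271  0.134 ] [-0.7 -0.7  9.3] [ 0.06  0.09 -0.24] 15.8
-6 [ 0.5064 -0.1271  0.134 ] [ 0.2 -0.2  7.6] [-0.03  0.11 -0.31] 16.05
```

```bash
python3 - <<'E'
from h import *
for y in [-7,-8,-9,-10,-11,-12]:
    bot.goto([*PC,.1328],down(y)); bot.hold(.1)
    t=bot.current_ft_torque(); r=Ro.from_rotvec(bot.current_tool_rot()).as_matrix()
    print(y,np.degrees(np.arctan2(r[1,0],r[0,0])).round(2),t.round(2))
    if abs(t[2])>1: break
print(bot.current_clock())
E
```

```text
-7 -6.98 [0.04 0.13 0.14]
-8 -7.98 [0.05 0.17 0.19]
-9 -8.93 [0.01 0.27 0.47]
-10 -9.88 [0.14 0.54 0.67]
-11 -10.85 [0.18 0.6  0.97]
-12 -11.82 [0.15 0.58 1.08]
18.15
```

The stop was felt from about -9° tool yaw, 3° past nominal, which confirms the lid is in the locked position. I'll back off to nominal, regrip once to remove any slip, then release and check.

```bash
python3 - <<'E'
from h import *
bot.goto([*PC,.134],down(-8))
bot.line_to([*PC,.136],max_speed=.05); print(bot.current_contact_force().round(1))
bot.set_gripper(.35); 
bot.goto([*PC,.136],down(-6.3)); print(bot.current_ee_pos().round(4))
bot.set_gripper(0,30); print(bot.current_ft_torque().round(2),bot.current_contact_force().round(1))
bot.set_gripper(.6)
bot.line_to([*PC,.22],max_speed=.2)
for n in("wrist","side"):
    c=bot.read_camera(n); cv2.imwrite(f"pics/e_{n}.png",c["pixels"])
    y=np.radians(-96);X=np.array([np.cos(y),np.sin(y),0]);l=np.array([*PC,.1])
    for m,p in(("b+",l+.032*X+[0,0,.064]),("b-",l-.032*X+[0,0,.064]),("v",l+.063*X+[0,0,.041]),("m+",l+.087*X+[0,0,.017]),("m-",l-.087*X+[0,0,.017]),("h+",l+.132*X+[0,0,-.005]),("h-",l-.132*X+[0,0,-.005])): print(n,m,w2px(c,p).round(1))
print(bot.current_clock())
E
```

```text
[ 1.2 -1.4  2.1]
[ 0.5055 -0.1265  0.136 ]
[-0.02 -0.11 -0.12] [ 0.6 -0.3  0.6]
wrist b+ [317.6 249.4]
wrist b- [317.2 162.5]
wrist v [317.7 271.6]
wrist m+ [317.8 282. ]
wrist m- [316.9  79. ]
wrist h+ [318.  310.1]
wrist h- [316.7  19.7]
side b+ [305.2 209.9]
side b- [305.6 194.7]
side v [305.  229.3]
side m+ [304.7 247.9]
side m- [305.7 203.4]
side h+ [304.4 273.1]
side h- [305.8 203.1]
21.0417
```

View pics/e_wrist.png

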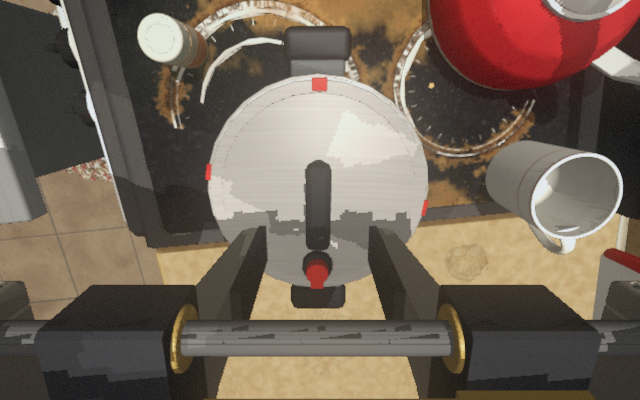

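View pics/e_side.png

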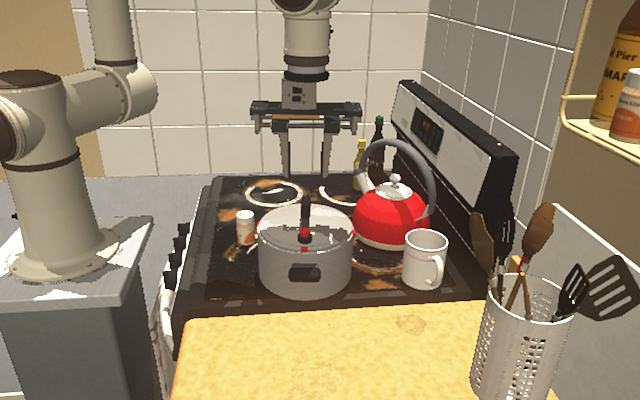

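Released, the bar (column 318, rows 162–249), the far mark (319,85), the button (317,270) and both handles (318,42) and (318,297) line up within about 0.6°. Next I'll press the valve with closed fingers.

```bash
python3 - <<'E'
from h import *
y=np.radians(-96);V=PC+.063*np.array([np.cos(y),np.sin(y)])
bot.set_gripper(0,20)
bot.goto([*V,.17],down(-6)); 
bot.line_to([*V,.145],max_speed=.1); bot.hold(.1); f0=bot.current_contact_force(); print(f0.round(2),bot.current_ee_pos().round(4))
z=.145
while z>.1255:
    z-=.001; bot.line_to([*V,z],max_speed=.03)
    f=bot.current_contact_force()-f0; p=bot.current_ee_pos(); print(round(z,4),p.round(4),f.round(2))
    if f[2]>20 or np.hypot(*f[:2])>10: break
bot.hold(.2); print(bot.current_ee_pos().round(4),(bot.current_contact_force()-f0).round(2),bot.current_clock())
E
```

```text
[-0.37  0.08  0.05] [ 0.4996 -0.1891  0.146 ]
0.144 [ 0.4991 -0.1893  0.1444] [ 0.28 -0.48  0.28]
0.143 [ 0.4988 -0.1891  0.1429] [ 0.17 -1.33 -0.4 ]
0.142 [ 0.4988 -0.1891  0.1419] [ 0.77 -0.07 -0.02]
0.141 [ 0.4991 -0.1893  0.1413] [-0.52 -0.94  2.02]
0.14 [ 0.4991 -0.1893  0.1403] [-0.43 -0.42  3.59]
0.139 [ 0.4991 -0.1893  0.139 ] [-0.07 -0.37  3.94]
0.138 [ 0.4991 -0.1893  0.138 ] [-0.85  0.03  3.35]
0.137 [ 0.499  -0.1892  0.137 ] [ 1.25 -0.42  3.2 ]
0.136 [ 0.499  -0.1892  0.136 ] [ 0.4  -0.61  2.93]
0.135 [ 0.499  -0.1892  0.135 ] [ 1.56 -0.32  2.37]
0.134 [ 0.499  -0.1892  0.134 ] [ 0.98 -1.34  3.35]
0.133 [ 0.499  -0.1893  0.1332] [ 0.82 -1.15  5.29]
0.132 [ 0.4991 -0.1893  0.1324] [ 0.6  -0.86  6.05]
0.131 [ 0.4991 -0.1893  0.1323] [-1.64  0.53 10.84]
0.13 [ 0.4991 -0.1893  0.1322] [-4.37  2.76 16.46]
0.129 [ 0.4992 -0.1894  0.1322] [-6.75  3.27 21.8 ]
[ 0.4992 -0.1894  0.1322] [-6.86  3.41 22.02] 27.0417
```

```bash
python3 - <<'E'
from h import *
y=np.radians(-96);V=PC+.063*np.array([np.cos(y),np.sin(y)])
bot.line_to([*V,.133],max_speed=.03); bot.line_to([*V,.22],max_speed=.15)
bot.goto([*PC,.26],down(-6))
c=bot.read_camera("wrist"); cv2.imwrite("pics/f_wrist.png",c["pixels"])
s=bot.read_camera("side"); cv2.imwrite("pics/f_side.png",cv2.resize(s["pixels"][180:310,230:380],None,fx=4.4,fy=4.4,interpolation=cv2.INTER_CUBIC))
X=np.array([np.cos(y),np.sin(y),0]);l=np.array([*PC,.1])
for h in(.034,.041):print(h,w2px(c,l+.063*X+[0,0,h]),(w2px(s,l+.063*X+[0,0,h])-[230,180])*4.4)
print(bot.current_clock(),bot.current_contact_force())
E
```

```text
0.034 [317.26784971 247.04725775] [329.75884994 231.85891762]
0.041 [317.26262161 250.33752409] [329.86810572 216.98970265]
28.5583 [ 0.22087914 -0.83925689 -0.1907931 ]
```

View pics/f_wrist.png

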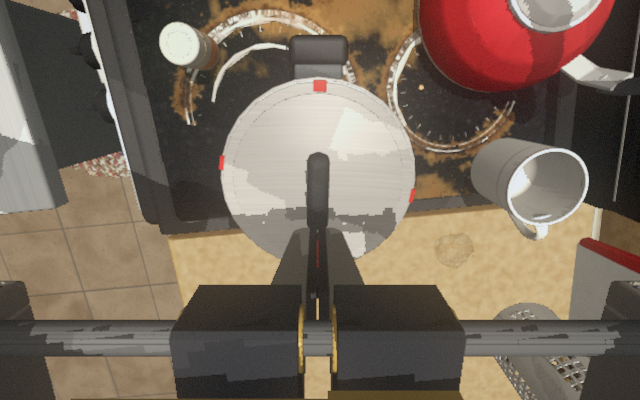

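View pics/f_side.png

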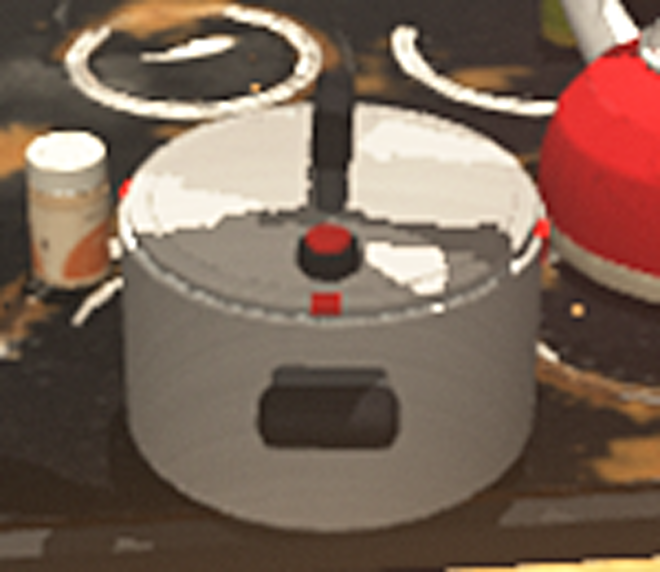

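The button now sits low in its collar at (328,238) in the crop, against 232 predicted for fully down and 217 for up. The bar, the lid marks and the handles are still aligned, so I'm handing in.

```bash
python3 - <<'E'
from h import *
bot.job_done(); print(bot.current_clock())
E
```

```text
the job is handed in; nothing more can be done
the job is handed in; nothing more can be done
```

The pressure cooker is closed and locked, the steam-valve button is fully down, and I handed the job in after about 29 s of the 51 s allowed.

- **Lid placed and pressed:** I gripped the lid by its bar and lowered it with its marks at the rim marks. It entered the gaps without resistance, and I pressed it until the flange met the rim, at about 12 N.
- **Twist:** I turned it 80° clockwise, then a little further, and felt the stop about 3° past the locked position. The grip may have slipped slightly there, so I backed off, re-gripped at the nominal angle and let go.
- **Lock check:** With the lid released, the bar, marks and side handles lined up within about 0.6°. The lid was still aligned after the valve press.
- **Valve:** I pressed the button with closed fingers at about 3.5 N through its travel, until it hit a hard stop at 22 N. The last side picture shows it low in its collar.
- **Bystanders:** The gripper never went near the jar, oil bottle or mug. The jar and mug look unmoved in the last pictures, but the bottle is out of view there; I last saw it standing when the lid was pressed down.

One reading disagreed: the wrist torque had the opposite sign to what I expected during the fast part of the twist. I put it down to the motion itself but did not confirm that.

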